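# Pop and flip open the tea canister

## Robot

A 7-joint arm with a two-finger parallel gripper is mounted at the origin on the work surface. World frame = base frame: x ahead of the robot, y to its left, z up, the work surface at z = 0. Lengths are in mm, angles in rad, forces in N, time in s.
With the tool pointing down it reaches from about 400 to 875 mm from the base axis. Payload 4.4 kg.
Tool frame: the origin (TCP) lies at the very end of the fingers, on their centre line; the grasp point (between the pads) lies 19 mm behind it; z points along the fingers, y is the line along which they close (so a half turn about z gives the same grasp; the last joint's range is limited). The gripper opens to 85 mm and grips with 20 to 120 N. Pads are 22 mm wide; open, the fingers measure 114 mm over their backs; the gripper's body (76 mm by 85 mm) begins 54 mm behind the grasp point. The pads swing forward as they close: fully open they stand 13 mm farther back than shut.
Start: joints at [1.08, 0.628, 0.038, 1.517, -0.027, 0.996, -0.02], TCP at [267.918, -592.231, 231.313] pointing down, gripper open.
Joint ranges: [-3.06, 3.06], [-0.37, 2.12], [-1.25, 1.32], [0.18, 2.47], [-1.1, 4.24], [0.23, 1.98], [-2.94, 2.94]. Speed limits (rad/s): [2.57, 2.57, 3.14, 3.14, 3.14, 3.14, 3.14].

## Interface

Orientations are given as [roll, pitch, yaw] about the fixed x, y, z axes, in that order (R = Rz(yaw) Ry(pitch) Rx(roll)).
In Python, from cell import ctrl gives the robot as it stands.
- The arm moves only by the tool step_arm, never from a script. Its argument "series" is a list that holds one entry, the list of rows, each a list of 7 numbers: the turn, a rotation vector about the tool's x, y, z as a fraction of full scale, then the shift along the tool's x, y, z as a fraction of full scale, then the closure, from 0 (fully open) to 1 (shut). In form: [[[ax, ay, az, tx, ty, tz, gripper], ...]]. A call has 1 to 12 rows; each row shifts and turns the commanded pose from where the row before left it, along the tool's axes as they then stand; what a row does not reach is not made up. Full scale, the value 1, is 150 mm for a shift and 45 degrees for a turn. A row lasts 1/10 s, in which the tool goes at most 50 mm and 8.59 degrees, less where a joint would pass 70% of its speed; a pose out of reach is approached as far as the arm can. A call with a number of a shift or a turn outside -1 to 1 is refused whole. A call with a gripper value outside its range is refused whole. The fingers move at their own pace and stop on an object; the grip force is fixed at half the most. Time passes only in rows, so rows that do not move let the fingers close. It gives the time, the measured TCP pose, the force, the opening and the grip force at its end, in the units of the state.
- ctrl.read_state(): the state, without advancing time (a new reading comes with each control period).
- ctrl.get_image(name): name is "scene" or "top" or "wrist"; returns a dict with "img" (480x640x3 uint8, red, green, blue), "fx", "fy", "cx", "cy" (pixels), "R" (3x3) and "t" (3): a world point X has camera coordinates R X + t. Camera axes: x right, y down, z forward; pixel columns grow to the right and rows downward; lengths in mm; the calibration is good to about 2 mm. The wrist camera is an equidistant fisheye: a pixel r from the principal point sees the ray r / f radians off the axis. A picture is of the moment at which its call begins. There is no depth.
- ctrl.finish_job(): hands the job in; it is judged then, once.
Trained networks look in a picture, given as the dict that the camera call returned (one of the last four; its "shot" number tells which), for a name from the list of things; names that differ only in an ending like _2 or _b are one class to them, and where a whole thing is asked for, a point or a joint stands for the part that bears it (a point fixed in the world has none). Each returns a list of dicts, best first, with "score" (0 to 1); they miss things now and then, are a little off and sometimes report something else, mostly with a low value. They report only what shows in the picture. A call takes as long as a camera call.
- ctrl.recognise(picture, thing): "centre" ([column, row] in pixels, amid what is visible of it).
The state is a dict: "clock": time; "qpos": joint angles; "qd": joint speeds; "tau": joint torques, N m; "eef_pos": TCP position; "tool_rot": TCP orientation; "force": force on the tool from outside, world axes, zero at the start; "torque": the same for the moment, N m; "width": finger opening in mm; "gripper_force": force on a finger pad.
Only numpy, scipy, OpenCV 4.12 (cv2) and the standard library are available. Lean on these libraries where they do the work, as an engineer would, in place of code of your own. Each camera call takes 0.05 s, during which the arm holds its last target. There are 200 camera calls.

## Task

Open the tea canister for brewing, working only with your fingertips or the outside of your fingers: press the red press-tab on its front so the lid pops up, then gently push the lid from below, up and over past upright, until it stays open by its own weight, and draw the hand away. Do not pinch, lift or shove the canister, and leave the other tea things standing where they are.

Things in the scene. Friction and masses are not known exactly. Their poses are not given: they have to be found in the camera images.
- canister: cream square tea canister with green bands, loose on the table, about 1 kg, 112 x 112 mm, 120 mm high to its rim; origin at the centre of its underside, z up. Its front, with the red press-tab, faces its own -x, roughly towards the robot (within 0.5 rad); the lid's hinge lies along y at its back rim (+x). It stands on the left or right half of the table, the tea tray on the other.
- lid (a joint): angle of the steel lid (112 x 112 x 8 mm, about 0.11 kg, wooden inlay on top), swinging up and away to the canister's +x: 0 shut and latched, about 0.6 rad popped up, resting on a spring pin, 1.57 upright, 2.0 fully open on its stop. The hinge turns freely: let go below 1.57 it falls back to about 0.6, beyond that it falls open and stays.
- tab (a joint): angle of the press-tab, a spring rocker on the canister's front: 0 at rest, 0.28 rad fully pressed. Pressing the red pad straight down unlatches the lid at about 0.1 rad (3 mm at the pad, 3 to 5 N); fully down is 8 mm and 5 to 7 N. It springs back when let go; the lid rises by itself within about a second.
- tab_pad (a point): centre of the top of the press-tab's red round pad (26 mm across), 95.5 mm in front (-x) of the canister's centre, 107 mm above the table; at rest its axes are the canister's. A steel hook stands on the tab between pad and lid: its front face is 28 mm behind the pad's centre, its top 22 mm above the pad; it tips 8 mm towards the pad when pressed: keep the finger off it.
- lid_edge (a point): tip of the lid's front lip, middle of the front edge at the lid's underside, 117 mm from the hinge line. Lid shut: 61 mm in front (-x) of the canister's centre, 120.5 mm high; popped up about 65 mm higher. The lip is 20 mm wide, 4 mm thick and stands 5 mm proud of the lid's edge. Its axes are the lid's: when shut, the canister's.
- lid_hinge (a point): middle of the lid's hinge line, at the canister's back rim: 56 mm behind (+x) the canister's centre, 120.5 mm high; the hinge turns about the canister's y
- tea_tray: dark square resin tea tray, 220 x 220 mm, rim 16 mm high, fixed to the table; origin under its centre; bystander
- teapot: brown clay teapot on the tray, 104 mm across, 92 mm high, spout to its -y and handle to its +y (152 mm overall); origin under its centre; bystander
- cup_a: celadon cup without a handle on the tray, 64 mm across, 48 mm high; origin under its centre; bystander
- cup_b: second celadon cup on the tray, as cup_a; bystander
- cup_c: third celadon cup, on the table on the right (-y), as cup_a; bystander
- strainer: small steel strainer bowl, 68 mm across and 28 mm high, with a handle 65 mm long to its +x; origin under the bowl; on the table near the robot; bystander
- sugar_jar: amber glass jar with a wooden cap, 56 mm across, 85 mm high; origin under its centre; on the table's middle line; bystander
- scoop_pot: turned walnut pot, 60 mm across, 70 mm high; origin under its centre; on the table on the left (+y); bystander

How it is judged (in metres and radians):
On the way, in this order (a step that is already met when the one before it is completed fails the run):
1. the press-tab is pressed down (value of joint tab above 0.06 rad).
2. the lid pops up (value of joint lid above 0.35 rad), for 0.1 s.
3. the lid is pushed past upright and falls fully open (value of joint lid above 1.85 rad), for 0.2 s.
At the end, for the whole second after the job is handed in: the lid rests open past upright (lid joint above 1.85 rad) and still, the press-tab is let go, the canister stands upright within 25 mm of where it was, and every other tea thing stands upright within 20 mm of where it was (value of joint lid above 1.85 rad and velocity of joint lid between -0.1 and 0.1 rad/s and value of joint tab below 0.05 rad and distance of canister from where it was at the start of the episode below 0.025 m and angle between canister's own z axis and vertical below 0.05 rad and linear speed of canister below 0.02 m/s and distance of each of teapot, cup_a, cup_b, cup_c, strainer, sugar_jar, scoop_pot from where it was at the start of the episode below 0.02 m and angle between each of teapot, cup_a, cup_b, cup_c, strainer, sugar_jar, scoop_pot's own z axis and vertical below 0.1 rad); the robot touches nothing.
It fails at once if the canister is shoved more than 40 mm or lifted off the table (distance of canister from where it was at the start of the episode above 0.04 m or height (world z) of canister above 0.012 m or angle between canister's own z axis and vertical above 0.2 rad).
It fails at once if the lid is pinched or forced (more than 20 N between fingers and lid) (contact force between the fingers and lid_c0 above 20 N or contact force between the fingers and lid_c1 above 20 N).
It fails at once if the fingers bear on the canister as a whole with more than 40 N, as in a grip (contact force between the fingers and canister above 40 N).
It fails at once if another tea thing is lifted, knocked over or shoved more than 30 mm (distance of any of teapot, cup_a, cup_b, cup_c, strainer, sugar_jar, scoop_pot from where it was at the start of the episode above 0.03 m or angle between any of teapot, cup_a, cup_b, cup_c, strainer, sugar_jar, scoop_pot's own z axis and vertical above 0.4 rad).
It also fails if it takes over 42 s, if anything falls off the work surface, if the arm or the gripper's body presses on something with over 40 N, if the wrist force passes 120 N, or if a joint passes its speed limit or range.

## Working session

There is one attempt and no reset: what is moved stays moved. The work goes in short steps, Python scripts to look and compute and a tool call to move; the robot and the scene stay as the last step left them, time stands still between calls to the robot, and variables do not carry over. Pictures are saved under pics/ and viewed, at most 10 in all, crops included, and the job is handed in when it is done.

Besides the shell and the picture viewer there is one more tool, called after "Request:" as name(argument=value, ...), one argument or row to a line, values as JSON. step_arm: Moves the arm, as the interface text tells. Shift numbers are shares of 150 mm and turn numbers shares of 45 degrees, none past 1 either way. Its arguments: {"type":"object","properties":{"series":{"type":"array","items":{"type":"array","items":{"type":"array","items":{"type":"number","minimum":-1,"maximum":1}}}}},"required":["series"]}

```bash
mkdir -p pics; cat > h.py <<'E'
import numpy as np, cv2
from cell import ctrl
from scipy.spatial.transform import Rotation as Ro
def ray(p,uv):
    x=(uv[0]-p['cx'])/p['fx'];y=(uv[1]-p['cy'])/p['fy']
    R=np.array(p['R']);t=np.array(p['t']);d=R.T@np.array([x,y,1.]);return -R.T@t,d
def atz(p,uv,z):
    c,d=ray(p,uv);return c+d*(z-c[2])/d[2]
def proj(p,X):
    c=np.array(p['R'])@np.array(X,float)+np.array(p['t']);return [p['fx']*c[0]/c[2]+p['cx'],p['fy']*c[1]/c[2]+p['cy']]
def save(p,n): cv2.imwrite('pics/'+n+'.png',p['img'][:,:,::-1])
E
python3 - <<'E'
from h import *
np.set_printoptions(precision=1,suppress=True)
H=dict(canister=60,tab_pad=107,lid_edge=120,lid_hinge=120,tea_tray=8,teapot=50,cup_a=30,strainer=15,sugar_jar=60,scoop_pot=50)
for n in('top','scene'):
    p=ctrl.get_image(n);save(p,n+'0');print(n,'cam',ray(p,(320,240))[0])
    for k,z in H.items():
        for r in ctrl.recognise(p,k)[:3]: print(k,round(r['score'],2),np.array(r['centre']),atz(p,r['centre'],z))
s=ctrl.read_state();print(s['clock'],s['eef_pos'],s['tool_rot'],s['width'])
E
```

```text
top cam [ 313.6   -3.7 1260.3]
canister 0.88 [428.4 231.3] [ 537.7 -268.5   60. ]
tab_pad 0.64 [448.9 263.9] [ 457.1 -302.   107. ]
lid_edge 0.58 [434.4 226.6] [ 537.3 -268.7  120. ]
lid_edge 0.39 [446.8 263.1] [ 457.1 -294.1  120. ]
lid_hinge 0.89 [436.2 231.2] [ 527.1 -272.4  120. ]
tea_tray 0.84 [226.4 237.5] [520.7 206.7   8. ]
tea_tray 0.58 [304.7 265.9] [456.5  16.4   8. ]
teapot 0.75 [221.3 215.4] [566.  214.4  50. ]
cup_a 0.77 [199.1 260.9] [459.9 264.1  30. ]
cup_a 0.65 [311.  162.5] [706.6   7.3  30. ]
cup_a 0.63 [500.4 239.2] [ 528.3 -445.1   30. ]
strainer 0.92 [305.9 266.6] [454.1  13.4  15. ]
strainer 0.37 [433.8 226.1] [ 559.1 -291.6   15. ]
sugar_jar 0.76 [309.9 159.7] [703.9   9.8  60. ]
scoop_pot 0.55 [100.6 247.1] [484.2 490.1  50. ]
scene cam [1244.5 -720.   900.2]
canister 0.85 [244.4 303.6] [ 529.  -271.3   60. ]
tab_pad 0.54 [213.5 285. ] [ 456.  -311.7  107. ]
lid_edge 0.92 [242.8 288.3] [ 533.3 -272.2  120. ]
lid_edge 0.4 [358.8 250.8] [646.3  58.5 120. ]
lid_hinge 0.74 [239.7 284.6] [ 516.4 -269.3  120. ]
lid_hinge 0.44 [397.7 199.4] [559.4 364.5 120. ]
tea_tray 0.72 [358.7 250.2] [558.2 172.5   8. ]
teapot 0.63 [365.5 238.9] [568.  191.1  50. ]
cup_a 0.82 [194.4 343.8] [ 525.8 -431.    30. ]
cup_a 0.67 [335.9 233.2] [460.4 166.7  30. ]
cup_a 0.53 [349.3 218.9] [436.2 262.9  30. ]
strainer 0.51 [299.6 253.9] [440.   16.2  15. ]
sugar_jar 0.93 [359.6 291. ] [717.7 -16.6  60. ]
scoop_pot 0.61 [399.3 195.2] [484.5 490.1  50. ]
1.1 [ 267.9 -592.2  231.3] [ 3.1 -0.   0.4] 85.41035568785178
```

View pics/top0.png

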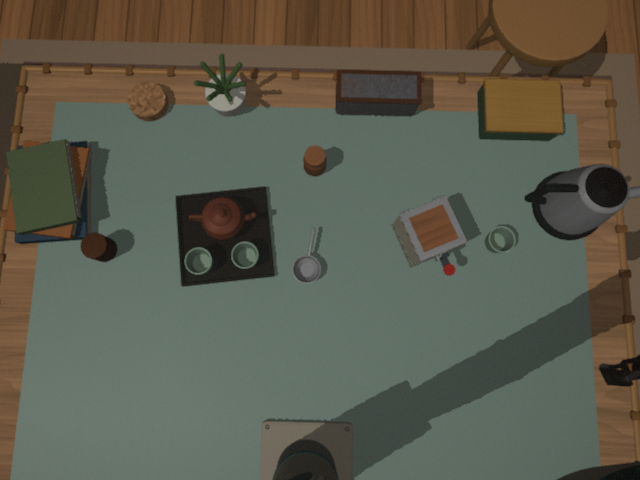

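View pics/scene0.png

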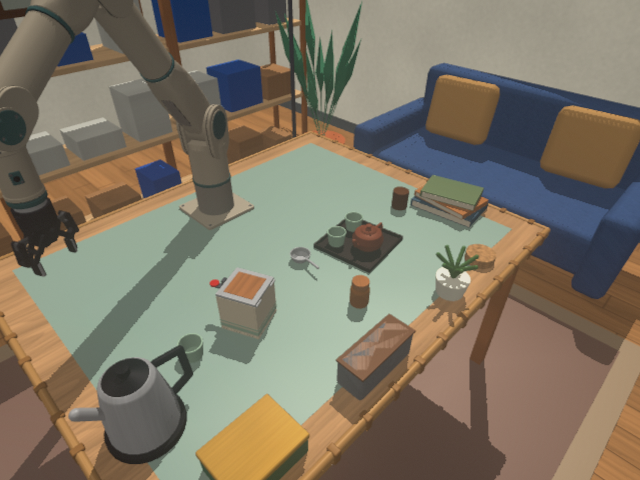

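The top view shows the canister with its lid centre near (436,229) and the red pad at about (449,269). The canister is yawed roughly +0.3 rad, cup_c is at (501,239) and the kettle is to the right. Next I'll refine by colour.

```bash
python3 - <<'E'
from h import *
np.set_printoptions(precision=2,suppress=True)
from scipy.optimize import least_squares
obs=[]
for n,box in(('top',(395,190,475,280)),('scene',(195,255,285,345))):
    p=ctrl.get_image(n);im=p['img'].astype(int);x0,y0,x1,y1=box
    c=im[y0:y1,x0:x1];r,g,b=c[...,0],c[...,1],c[...,2]
    red=(r>110)&(g<60)&(b<60)
    wood=(r-b>50)&(r>110)&(g>=60)
    for m,nm in((red,'red'),(wood,'wood')):
        k,l,st,ce=cv2.connectedComponentsWithStats(m.astype(np.uint8));i=1+st[1:,4].argmax()
        uv=ce[i]+[x0,y0];z=107 if nm=='red' else 129
        print(n,nm,st[i],uv,atz(p,uv,z)); obs.append((p,nm,uv))
def f(v):
    x,y,a=v;e=[]
    for p,nm,uv in obs:
        X=[x-95.5*np.cos(a),y-95.5*np.sin(a),107] if nm=='red' else [x,y,129]
        e+=list(np.array(proj(p,X))-uv)
    return e
s=least_squares(f,[540,-270,.3]);print(s.x,np.array(s.fun))
p=ctrl.get_image('top');print(proj(p,[s.x[0],s.x[1],0]))
cv2.imwrite('pics/crop.png',cv2.resize(p['img'][185:285,380:530,::-1],None,fx=5,fy=5,interpolation=cv2.INTER_CUBIC))
E
```

```text
top red [49 74 11 11 91] [449.08 269.25] [ 445.32 -302.09  107.  ]
top wood [59 46  3  1  3] [455. 236.] [ 515.79 -311.03  129.  ]Traceback (most recent call last):
  File "<stdin>", line 11, in <module>
ValueError: attempt to get argmax of an empty sequence
```

```bash
python3 - <<'E'
from h import *
np.set_printoptions(precision=2,suppress=True)
from scipy.optimize import least_squares
obs=[]
for n,box in(('top',(395,190,475,280)),('scene',(195,255,285,345))):
    p=ctrl.get_image(n);im=p['img'].astype(int);x0,y0,x1,y1=box
    hsv=cv2.cvtColor(p['img'][y0:y1,x0:x1],cv2.COLOR_RGB2HSV).astype(int);h,s,v=hsv[...,0],hsv[...,1],hsv[...,2]
    red=((h<6)|(h>174))&(s>170)&(v>80)
    wood=(h>=6)&(h<22)&(s>95)&(v>70)
    for m,nm in((red,'red'),(wood,'wood')):
        k,l,st,ce=cv2.connectedComponentsWithStats(m.astype(np.uint8))
        if k<2: print(n,nm,'none');continue
        i=1+st[1:,4].argmax()
        uv=ce[i]+[x0,y0];z=107 if nm=='red' else 129
        print(n,nm,st[i],uv,atz(p,uv,z)); obs.append((p,nm,uv))
def f(v):
    x,y,a=v;e=[]
    for p,nm,uv in obs:
        X=[x-95.5*np.cos(a),y-95.5*np.sin(a),107] if nm=='red' else [x,y,129]
        e+=list(np.array(proj(p,X))-uv)
    return e
s=least_squares(f,[540,-270,.3]);print(s.x,np.array(s.fun))
p=ctrl.get_image('top')
im=p['img'][:,:,::-1].copy();x,y,a=s.x
ims=cv2.resize(im[185:285,380:530],None,fx=5,fy=5,interpolation=cv2.INTER_CUBIC)
for sx in(-56,56):
  for sy in(-56,56):
    for z in (0,128):
      u=proj(p,[x+sx*np.cos(a)-sy*np.sin(a),y+sx*np.sin(a)+sy*np.cos(a),z]);cv2.circle(ims,(int((u[0]-380)*5),int((u[1]-185)*5)),4,(255,0,255),1)
cv2.imwrite('pics/crop.png',ims)
E
```

```text
top red [49 74 11 11 86] [448.77 269.2 ] [ 445.42 -301.42  107.  ]
top wood [  14   15   49   47 1334] [433.18 227.81] [ 532.82 -263.85  129.  ]
scene red [16 25  8  6 33] [214.27 282.7 ] [ 449.96 -305.01  107.  ]
scene wood [ 29  17  42  27 663] [244.65 285.04] [ 535.19 -266.52  129.  ]
[ 533.68 -264.59    0.41] [ 0.5  -0.27  0.33 -0.38 -0.08 -1.15  0.23 -0.64]
```

View pics/crop.png

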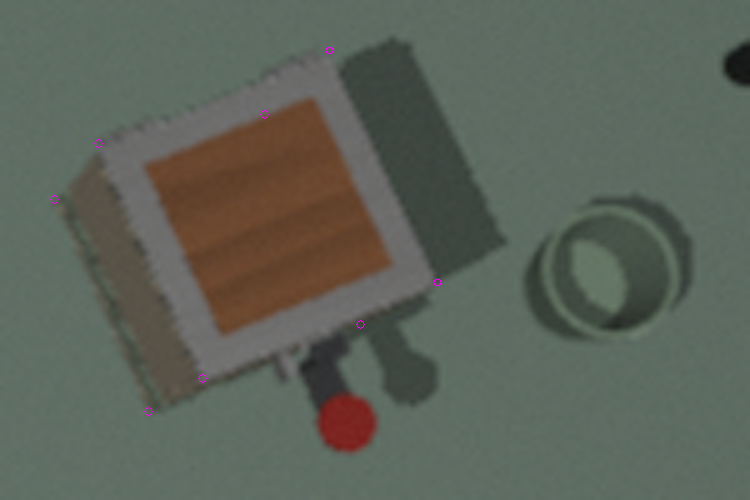

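The pose fit agrees with the picture: canister at (534,-265), yaw 0.41, pad at about (446,-303). I'll close the fingers, add a slight tilt and go to a point above the pad.

```bash
cat >> h.py <<'E'
C=np.array([533.7,-264.6,0]);YAW=.41
RC=Ro.from_euler('z',YAW)
def go(local,tilt=None):
    s=ctrl.read_state();np.set_printoptions(precision=3,suppress=True)
    R=Ro.from_euler('xyz',s['tool_rot']);pos=np.array(s['eef_pos'])
    print('clock',s['clock'],'tcp',pos,'canframe',RC.inv().apply(pos-C),'F',np.array(s['force']),'q',np.array(s['qpos']),'w',s['width'])
    if tilt is not None:
        Rt=RC*Ro.from_euler('x',np.pi)*Ro.from_euler('y',tilt)
        print('turn total (frac)',(R.inv()*Rt).as_rotvec()/(np.pi/4)); R=Rt
    print('shift after turn (frac)',R.inv().apply(C+RC.apply(local)-pos)/150)
E
python3 -c "
from h import *
go([-94,0,190],np.radians(15))"
```

```text
clock 1.35 tcp [ 267.95  -592.228  231.298] canframe [-374.32  -194.545  231.298] F [ 0.295 -0.26  -0.038] q [ 1.08   0.628  0.038  1.517 -0.027  0.996 -0.02 ] w 85.11906053767568
turn total (frac) [-0.002  0.333  0.019]
shift after turn (frac) [ 1.734 -1.297  0.75 ]
```

Request:
step_arm(
  series=[
    [[0,0.167,0.01,0,0,0,1],[0,0.167,0.01,0,0,0,1],[0,0,0,0.217,-0.162,0.094,1],[0,0,0,0.217,-0.162,0.094,1],[0,0,0,0.217,-0.162,0.094,1],[0,0,0,0.217,-0.162,0.094,1],[0,0,0,0.217,-0.162,0.094,1],[0,0,0,0.217,-0.162,0.094,1],[0,0,0,0.217,-0.162,0.094,1],[0,0,0,0.217,-0.162,0.094,1],[0,0,0,0,0,0,1],[0,0,0,0,0,0,1]],
  ],
)

```text
clock: 2.55
eef_pos: [448.8, -301.1, 190.4]
tool_rot: [-3.14, -0.262, 0.412]
force: [-0.3, 0.3, -0.9]
width: 0.1
gripper_force: 0.0
```

```bash
python3 - <<'E'
from h import *
go([-94,0,130],np.radians(15))
p=ctrl.get_image('top');w=ctrl.get_image('wrist');s=ctrl.get_image('scene')
f=lambda i:i['img'][:,:,::-1]
u=[int(v) for v in proj(s,C+[-40,0,130])]
a=cv2.resize(f(s)[u[1]-75:u[1]+75,max(0,u[0]-100):u[0]+100],(400,300),interpolation=cv2.INTER_CUBIC)
b=cv2.resize(f(p)[180:300,380:540],(400,300),interpolation=cv2.INTER_CUBIC)
cv2.imwrite('pics/m1.png',np.vstack([np.hstack([a,b]),np.hstack([cv2.resize(f(w),(400,300)),0*a])]))
E
```

```text
clock 2.55 tcp [ 448.766 -301.103  190.434] canframe [-92.446   0.377 190.434] F [-0.338  0.337 -0.886] q [ 0.794  0.491 -0.149  1.988 -0.306  0.564 -0.241] w 0.06567592942068537
turn total (frac) [-0.003 -0.001  0.002]
shift after turn (frac) [-0.114  0.003  0.386]
```

View pics/m1.png

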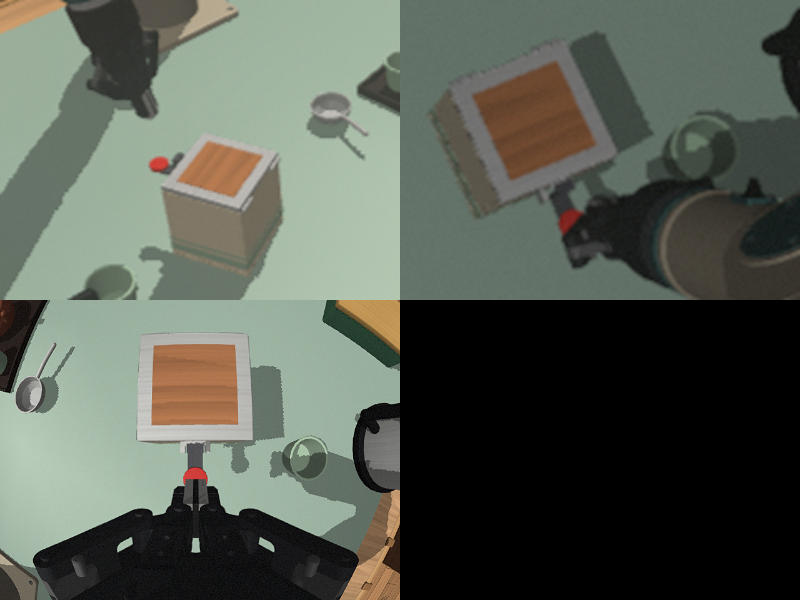

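The wrist view shows the shut fingertips lined up with the red pad at (195,475) of the composite. The lid is shut and everything else is clear. Descending now.

```bash
python3 -c "
from h import *
go([-91.5,0,113])
go([0,0,0]);R=Ro.from_euler('xyz',ctrl.read_state()['tool_rot']);print('1mm down',R.inv().apply([0,0,-1])/150)"
```

```text
clock 2.7 tcp [ 447.478 -303.791  190.432] canframe [-94.698  -1.574 190.432] F [ 0.835 -1.139  0.114] q [ 0.797  0.492 -0.147  1.987 -0.306  0.564 -0.242] w 0.13540211214546546
shift after turn (frac) [-0.113 -0.01   0.504]
clock 2.7 tcp [ 447.478 -303.791  190.432] canframe [-94.698  -1.574 190.432] F [ 0.835 -1.139  0.114] q [ 0.797  0.492 -0.147  1.987 -0.306  0.564 -0.242] w 0.13540211214546546
shift after turn (frac) [ 0.281 -0.011  1.39 ]
1mm down [-0.002  0.     0.006]
```

Request:
step_arm(
  series=[
    [[0,0,0,-0.023,-0.002,0.1,1],[0,0,0,-0.023,-0.002,0.1,1],[0,0,0,-0.023,-0.002,0.1,1],[0,0,0,-0.023,-0.002,0.1,1],[0,0,0,-0.023,-0.002,0.1,1],[0,0,0,0,0,0,1],[0,0,0,0,0,0,1],[0,0,0,0,0,0,1]],
  ],
)

```text
clock: 3.5
eef_pos: [450.1, -300.5, 114.2]
tool_rot: [-3.141, -0.263, 0.408]
force: [1.1, -0.3, 0.2]
width: 0.2
gripper_force: 0.0
```

```bash
python3 - <<'E'
from h import *
go([-91.5,0,109])
w=ctrl.get_image('wrist');s=ctrl.get_image('scene')
f=lambda i:i['img'][:,:,::-1]
u=[int(v) for v in proj(s,C+[-60,0,130])]
a=cv2.resize(f(s)[u[1]-45:u[1]+45,u[0]-60:u[0]+60],(400,300),interpolation=cv2.INTER_CUBIC)
b=cv2.resize(f(w)[180:420,160:480],(400,300),interpolation=cv2.INTER_CUBIC)
cv2.imwrite('pics/m2.png',np.hstack([a,b]))
E
```

```text
clock 3.5 tcp [ 450.142 -300.542  114.185] canframe [-90.96    0.344 114.185] F [ 1.128 -0.279  0.243] q [ 0.817  0.621 -0.191  2.048 -0.335  0.374 -0.19 ] w 0.17397707799374137
shift after turn (frac) [-0.012  0.002  0.032]
```

View pics/m2.png

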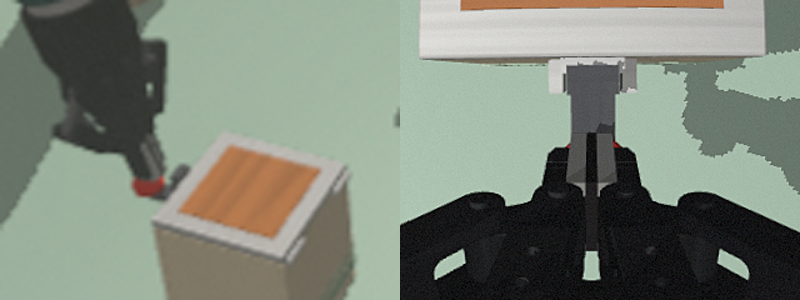

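The fingertip is over the red pad, centred, with a gap to the hook. Pressing in 2 mm steps.

Request:
step_arm(
  series=[
    [[0,0,0,-0.004,0,0.013,1],[0,0,0,-0.004,0,0.013,1],[0,0,0,-0.004,0,0.013,1],[0,0,0,-0.004,0,0.013,1],[0,0,0,-0.004,0,0.013,1],[0,0,0,0,0,0,1],[0,0,0,0,0,0,1]],
  ],
)

```text
clock: 4.3
eef_pos: [449.4, -299.9, 103.2]
tool_rot: [-3.14, -0.262, 0.408]
force: [-2.1, -1.8, 3.4]
width: -0.1
gripper_force: 2.0
```

```bash
python3 - <<'E'
from h import *
go([-91.5,0,102])
w=ctrl.get_image('wrist');s=ctrl.get_image('scene')
f=lambda i:i['img'][:,:,::-1]
u=[int(v) for v in proj(s,C+[-60,0,130])]
a=cv2.resize(f(s)[u[1]-45:u[1]+45,u[0]-60:u[0]+60],(400,300),interpolation=cv2.INTER_CUBIC)
b=cv2.resize(f(w)[100:420,107:533],(400,300),interpolation=cv2.INTER_CUBIC)
cv2.imwrite('pics/m3.png',np.hstack([a,b]))
E
```

```text
clock 4.3 tcp [ 449.41  -299.902  103.172] canframe [-91.375   1.223 103.172] F [-2.071 -1.841  3.367] q [ 0.821  0.641 -0.198  2.056 -0.337  0.348 -0.182] w -0.11003802755160207
shift after turn (frac) [-0.003  0.008  0.007]
```

View pics/m3.png

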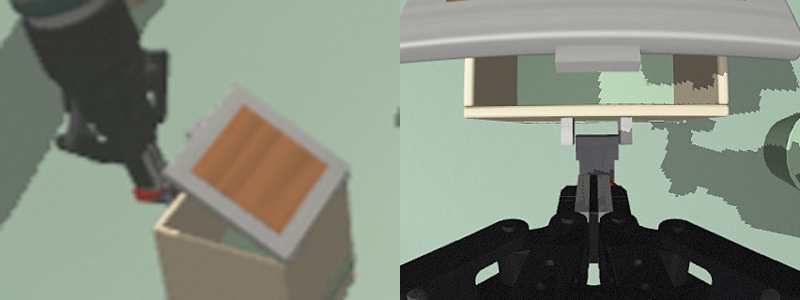

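The lid has popped open: the scene view shows it tilted and the wrist view shows the open box under the lip. Backing off the tab along the finger axis.

Request:
step_arm(
  series=[
    [[0,0,0,0,0,-0.1,1],[0,0,0,0,0,-0.1,1],[0,0,0,0,0,-0.1,1],[0,0,0,0,0,-0.1,1],[0,0,0,0,0,0,1],[0,0,0,0,0,0,1]],
  ],
)

```text
clock: 5.0
eef_pos: [435.7, -305.5, 161.0]
tool_rot: [-3.139, -0.263, 0.409]
force: [0.2, 0.3, -0.4]
width: -0.2
gripper_force: 0.0
```

```bash
python3 - <<'E'
from h import *
go([-64,0,164.5])
P=np.array([[-64,164.5],[-46,164.5],[-31,182],[-12.6,197],[8.2,207.5],[30.7,213.7],[50.7,215.4],[73,213.5]])
d=np.diff(P,axis=0);c,s=np.cos(.262),np.sin(.262)
print(np.c_[c*d[:,0]+s*d[:,1],s*d[:,0]-c*d[:,1]]/150)
E
```

```text
clock 5.0 tcp [ 435.717 -305.475  160.983] canframe [-106.155    1.57   160.983] F [ 0.173  0.313 -0.387] q [ 0.833  0.532 -0.172  2.031 -0.319  0.486 -0.196] w -0.17539625187935262
shift after turn (frac) [0.277 0.01  0.05 ]
[[ 0.116  0.031]
 [ 0.127 -0.087]
 [ 0.144 -0.065]
 [ 0.152 -0.032]
 [ 0.156 -0.001]
 [ 0.132  0.024]
 [ 0.14   0.051]]
```

Request:
step_arm(
  series=[
    [[0,0,0,0.069,0.002,0.012,1],[0,0,0,0.069,0.003,0.013,1],[0,0,0,0.069,0.002,0.012,1],[0,0,0,0.069,0.003,0.013,1],[0,0,0,0.029,0,0.008,1],[0,0,0,0.029,0,0.008,1],[0,0,0,0.029,0,0.008,1],[0,0,0,0.029,0,0.007,1],[0,0,0,0,0,0,1],[0,0,0,0,0,0,1]],
  ],
)

```text
clock: 6.0
eef_pos: [490.8, -283.6, 164.6]
tool_rot: [-3.139, -0.262, 0.408]
force: [-0.4, -0.1, 0.2]
width: -0.0
gripper_force: 0.0
```

```bash
python3 - <<'E'
from h import *
go([-46,0,164.5])
w=ctrl.get_image('wrist');s=ctrl.get_image('scene')
f=lambda i:i['img'][:,:,::-1]
u=[int(v) for v in proj(s,C+[-40,0,150])]
a=cv2.resize(f(s)[u[1]-60:u[1]+60,u[0]-80:u[0]+80],(400,300),interpolation=cv2.INTER_CUBIC)
b=cv2.resize(f(w)[100:420,107:533],(400,300),interpolation=cv2.INTER_CUBIC)
cv2.imwrite('pics/m4.png',np.hstack([a,b]))
E
```

```text
clock 6.0 tcp [ 490.824 -283.567  164.615] canframe [-46.883  -0.304 164.615] F [-0.401 -0.088  0.185] q [ 0.704  0.555 -0.135  1.959 -0.31   0.512 -0.306] w -0.027781764044580135
shift after turn (frac) [ 0.005 -0.002  0.002]
```

View pics/m4.png

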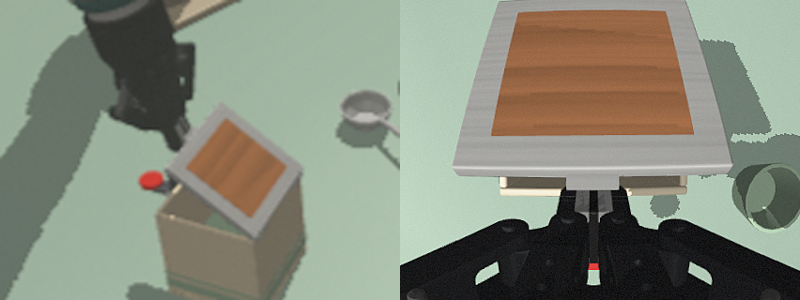

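The fingertip stands under and against the lid's lip, with the tab released. Now I'll follow the lip's arc.

Request:
step_arm(
  series=[
    [[0,0,0,0.032,0,-0.022,1],[0,0,0,0.032,0,-0.022,1],[0,0,0,0.032,0,-0.022,1],[0,0,0,0.032,0,-0.022,1],[0,0,0,0.036,0,-0.016,1],[0,0,0,0.036,0,-0.016,1],[0,0,0,0.036,0,-0.016,1],[0,0,0,0.036,0,-0.016,1]],
  ],
)

```text
clock: 6.9
eef_pos: [522.2, -269.9, 197.6]
tool_rot: [-3.14, -0.262, 0.409]
force: [-0.4, -0.5, -0.0]
width: 0.0
gripper_force: 0.1
```

```bash
python3 - <<'E'
from h import *
go([-12.6,0,197])
w=ctrl.get_image('wrist');s=ctrl.get_image('scene')
f=lambda i:i['img'][:,:,::-1]
u=[int(v) for v in proj(s,C+[-40,0,150])]
a=cv2.resize(f(s)[u[1]-60:u[1]+60,u[0]-80:u[0]+80],(400,300),interpolation=cv2.INTER_CUBIC)
b=cv2.resize(f(w)[100:420,107:533],(400,300),interpolation=cv2.INTER_CUBIC)
cv2.imwrite('pics/m5.png',np.hstack([a,b]))
E
```

```text
clock 6.9 tcp [ 522.237 -269.887  197.561] canframe [-12.621  -0.28  197.561] F [-0.383 -0.547 -0.007] q [ 0.626  0.526 -0.102  1.884 -0.291  0.601 -0.39 ] w 0.013046077378570305
shift after turn (frac) [-0.001 -0.002  0.004]
```

View pics/m5.png

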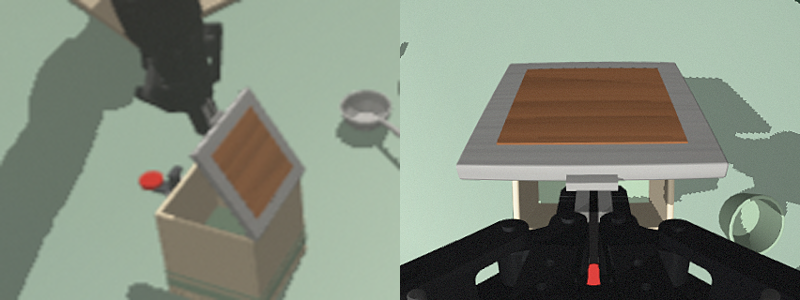

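The lid is following the finger at about 1 rad and the canister has not moved. Continuing over the top.

Request:
step_arm(
  series=[
    [[0,0,0,0.038,0,-0.008,1],[0,0,0,0.038,0,-0.008,1],[0,0,0,0.038,0,-0.008,1],[0,0,0,0.038,0,-0.008,1],[0,0,0,0.039,0,0,1],[0,0,0,0.039,0,0,1],[0,0,0,0.039,0,0,1],[0,0,0,0.039,0,0,1],[0,0,0,0.033,0,0.006,1],[0,0,0,0.033,0,0.006,1],[0,0,0,0.033,0,0.006,1],[0,0,0,0.033,0,0.006,1]],
  ],
)

```text
clock: 8.2
eef_pos: [580.3, -244.8, 215.5]
tool_rot: [-3.139, -0.262, 0.409]
force: [0.2, -0.8, -0.1]
width: -0.1
gripper_force: 0.0
```

Request:
step_arm(
  series=[
    [[0,0,0,0.028,0,0.01,1],[0,0,0,0.028,0,0.01,1],[0,0,0,0.028,0,0.01,1],[0,0,0,0.028,0,0.01,1],[0,0,0,0.028,0,0.01,1],[0,0,0,0,0,0,1],[0,0,0,0,0,0,1],[0,0,0,0,0,0,1]],
  ],
)

```text
clock: 9.0
eef_pos: [600.1, -236.3, 213.7]
tool_rot: [-3.139, -0.262, 0.408]
force: [-0.3, 0.7, -0.7]
width: 0.2
gripper_force: 0.0
```

```bash
python3 - <<'E'
from h import *
go([-60,0,240])
w=ctrl.get_image('wrist');s=ctrl.get_image('scene')
f=lambda i:i['img'][:,:,::-1]
u=[int(v) for v in proj(s,C+[-40,0,150])]
a=cv2.resize(f(s)[u[1]-60:u[1]+60,u[0]-80:u[0]+80],(400,300),interpolation=cv2.INTER_CUBIC)
b=cv2.resize(f(w)[100:420,107:533],(400,300),interpolation=cv2.INTER_CUBIC)
cv2.imwrite('pics/m6.png',np.hstack([a,b]))
E
```

```text
clock 9.0 tcp [ 600.132 -236.277  213.707] canframe [ 72.216  -0.505 213.707] F [-0.297  0.722 -0.706] q [ 0.475  0.568 -0.059  1.736 -0.262  0.68  -0.542] w 0.24217444941946575
shift after turn (frac) [-0.806 -0.003 -0.398]
```

View pics/m6.png

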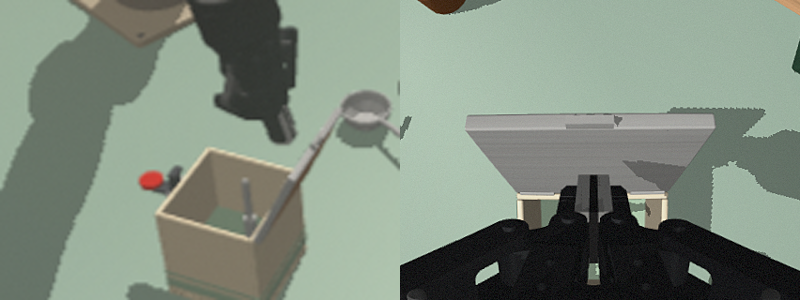

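The lid has fallen fully open past upright, clear of the finger, and the canister is in place. Drawing the hand back and up.

Request:
step_arm(
  series=[
    [[0,0,0,-0.16,0,-0.1,1],[0,0,0,-0.16,0,-0.1,1],[0,0,0,-0.16,0,-0.1,1],[0,0,0,-0.16,0,-0.1,1],[0,0,0,-0.16,0,-0.1,1],[0,0,0,-0.16,0,-0.1,1],[0,0,0,0,0,0,1],[0,0,0,0,0,0,1],[0,0,0,0,0,0,1],[0,0,0,0,0,0,1]],
  ],
)

```text
clock: 10.1
eef_pos: [452.2, -299.9, 263.0]
tool_rot: [-3.139, -0.263, 0.41]
force: [-0.4, -0.2, -0.2]
width: -0.1
gripper_force: 0.0
```

```bash
python3 - <<'E'
from h import *
w=ctrl.get_image('top');s=ctrl.get_image('scene')
f=lambda i:i['img'][:,:,::-1]
u=[int(v) for v in proj(s,C+[-40,0,150])]
a=cv2.resize(f(s)[u[1]-60:u[1]+60,u[0]-80:u[0]+80],(400,300),interpolation=cv2.INTER_CUBIC)
b=cv2.resize(f(w)[120:360,230:550],(400,300))
cv2.imwrite('pics/m7.png',np.hstack([a,b]))
E
```

```text
(no output)
```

View pics/m7.png

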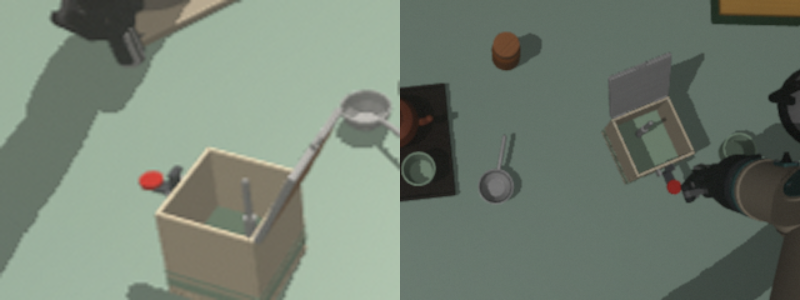

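The lid rests open, the hand is clear, and the other things in view stand where they were.

```bash
python3 -c "
from cell import ctrl
print(ctrl.finish_job())"
```

```text
the job is handed in; nothing more can be done
None
```

The tab was pressed, the lid pushed over and left resting fully open, and the hand drawn clear; the job was handed in at about 10 s, with no verdict returned.

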